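Strike the sanding station: let the board down and sort the kit

TASK

Sanding is over: draw the wedge out from under the hinged black sanding board, without lifting the board, so that it comes down flat. Sort the kit into its trays: both wedges (that one and its twin lying on the bench) into the yellow tray, both bundles of dowels into the blue tray and the cork sanding block into the red tray, each lying flat on the tray's floor the way up it lies on the bench, none on top of another. The tape measure stays where it stands on the bench.

Things in the scene. Friction and masses are not known exactly. Their poses are not given: they have to be found in the camera images.
- wedge_a_c (a point): hardwood wedge 110 long, 40 wide (upright sides), 40 high at the thick end, 6 at the thin; flat underside. Point: mid length, 20 mm above the underside (top is 23 up here). x runs from thick to thin end, z up. Props the board: thin end under its front edge, thick end sticking out 60 mm; grip that end across its width, some 28 mm back from the point, and draw it along -x, about 70 mm until clear (up to 15 N).
- wedge_b_c (a point): hardwood wedge 110 long, 40 wide (upright sides), 40 high at the thick end, 6 at the thin; flat underside. Point: mid length, 20 mm above the underside (top is 23 up here). x runs from thick to thin end, z up. Lies loose on the bench; its weight centre is 14 mm toward the thick end; about 100 g.
- dowels_a_c (a point): bundle of six short beech dowels banded with pale tape, lying flat: 75 long (its x), 36 wide (y), 24 high (z), about 50 g. This point is its centre, 12 mm above its underside. The other bundle is just like it.
- dowels_b_c (a point): bundle of six short beech dowels banded with pale tape, lying flat: 75 long (its x), 36 wide (y), 24 high (z), about 50 g. This point is its centre, 12 mm above its underside. The other bundle is just like it.
- sander_c (a point): sanding block: cork with red-brown abrasive paper round its sole and ends, lying sole down, 82 long (its x), 49 wide (y), 30 high (z), about 60 g. This point is its centre, 15 mm above its underside.
- measure_c (a point): orange and black tape measure standing on the bench among the kit, 66 (its x) by 36 (y) by 60 high, about 280 g; to be left alone. This point is its centre, 30 mm up.
- tray_blue: blue plastic tray, open, 150 (its x) by 165 (y) by 30 high outside, walls and floor 4 thick, fixed. Origin: centre of its underside, on the bench; z up. Two pieces fit side by side along x, about 36 mm either side (y) of its middle.
- tray_yellow: yellow plastic tray, open, 150 (its x) by 165 (y) by 30 high outside, walls and floor 4 thick, fixed. Origin: centre of its underside, on the bench; z up. Two pieces fit side by side along x, about 36 mm either side (y) of its middle.
- tray_red: red plastic tray, open, 150 (its x) by 165 (y) by 30 high outside, walls and floor 4 thick, fixed. Origin: centre of its underside, on the bench; z up. Two pieces fit side by side along x, about 36 mm either side (y) of its middle.
- board (a joint): slope (rad) of the black-faced sanding board, 200 deep, 280 wide, 25 thick, about 1.2 kg, hinged along its far edge to a batten on the bench. 0: flat, underside 4 mm above the bench; about 0.087 at the start, propped on the wedge, front edge 21 mm up; it falls by its own weight.
Things that resemble listed ones, but are neither listed nor needed, are in the scene too. Leave any pink look-alike of the part that bears wedge_a_c alone.

How it is judged:
By the outcome, as a careful person would: the job done as asked, in the order asked, and still so for the second after the job is handed in, with the robot touching nothing.
It also fails if it takes over 128 s, if anything falls off the work surface, if the arm or the gripper's body presses on something with over 40 N, if the wrist force passes 120 N, or if a joint passes its speed limit or range.

ROBOT

A 7-joint arm with a two-finger parallel gripper is mounted at the origin on the work surface. World frame = base frame: x ahead of the robot, y to its left, z up, the work surface at z = 0. Lengths are in m, angles in rad, forces in N, time in s.
With the tool pointing down it reaches from about 0.4 to 0.9 m from the base axis. Payload 5.5 kg.
Tool frame: the origin (TCP) lies at the centre of the arm's flange, where the gripper is bolted on; the fingertips stand 178 mm ahead of it and the grasp point (between the pads) lies 159 mm ahead of it; z points along the fingers, x is the direction in which the jaws open and shut, and the axes are right-handed (so a half turn about z gives the same grasp; the last joint's range is limited). The gripper opens to 92 mm and grips with 3 to 60 N. Pads are 19 mm wide; open, the fingers measure 130 mm over their backs; the gripper's body (75 mm by 190 mm) begins 47 mm behind the grasp point.
Start: joints at [1.611, 0.501, -0.427, 1.55, 0.221, 1.138, -0.21], TCP at [0.144, -0.634, 0.405] pointing down, gripper open.
Joint ranges: [-2.88, 2.88], [-0.31, 2.03], [-1.54, 1.56], [0.2, 2.42], [-1.41, 4.55], [0.19, 2.02], [-2.57, 2.57]. Speed limits (rad/s): [2.57, 2.57, 3.14, 3.14, 3.14, 3.14, 3.14].

INTERFACE

Orientations are given as a rotation vector (axis times angle).
In Python, from rig import ctrl gives the robot as it stands. The module is installed in compiled form; this text tells all that it offers.
- The arm moves only by the shell command python3 -m inch 'ROWS' [FORCE]. ROWS is text: rows parted by semicolons, each of 7 numbers parted by spaces: the shift along the tool's x, y, z in cm, then the turn, a rotation vector about the tool's x, y, z in degrees, then the finger opening in cm, from 0 to 9.18. In form: dx dy dz wx wy wz gripper; .... A call has exactly 8 rows; each row is the pose to reach, as a shift and turn from the pose measured when the call began, along the tool's axes at that moment; what a row does not reach only later rows make up. A row lasts 1/10 s, in which the tool goes at most 50 mm and 8.59 degrees, less where a joint would pass 70% of its speed; a pose out of reach is approached as far as the arm can. A call with a gripper value outside its range is refused whole. The fingers move at their own pace and stop on an object; FORCE is the grip in N (left out, the last holds). Time passes only in rows, so rows that repeat a pose let the fingers close, or fill a call up. It gives the time, the measured TCP pose, the force and the opening at its end, in the units of the state.
- ctrl.observe(): the state, without advancing time (a new reading comes with each control period).
- ctrl.capture(name): name is "scene" or "top" or "wrist"; returns a dict with "pixels" (400x640x3 uint8, red, green, blue), "z_map" (400x640 float32, m along the optical axis (not along the pixel's ray), 0 where there is no reading), "intrinsics" (3x3 intrinsics, pixels), "k1" (the pictures are not rectified: a ray, as slopes to the right and down, at radius r is drawn at 1 + k1 r^2 times it, then the intrinsics apply), "rvec" (rotation vector, rad) and "tvec" (3), from world to camera coordinates, as OpenCV has them. Camera axes: x right, y down, z forward; pixel columns grow to the right and rows downward; lengths in m; the calibration is good to about 2 mm. A picture is of the moment at which its call begins.
- ctrl.close_job(): hands the job in, once; it reports no verdict.
Trained networks look in the newest picture that a camera, given by its name, has taken for a name from the list of things; names that differ only in an ending like _2 or _b are one class to them, and where a whole thing is asked for, a point or a joint stands for the part that bears it (a point fixed in the world has none). Each returns a list of dicts, best first, with "score" (0 to 1); they miss things now and then, are a little off and sometimes report something else, mostly with a low value. They report only what shows in the picture. A call takes as long as a camera call. They do not tell look-alikes from the thing itself.
- ctrl.find_in(camera, name): "bbox" ([centre column, centre row, width, height] in pixels, round what is visible of it).
The state is a dict: "time_s": time; "joint_positions": joint angles; "qvel": joint speeds; "effort": joint torques, N m; "eef_pos": TCP position; "tcp_rot": TCP orientation; "ft_force": force on the tool from outside, world axes, zero at the start; "moment": the same for the moment, N m; "opening": finger opening in m.
Only numpy, scipy, OpenCV 4.12 (cv2) and the standard library are available. Lean on these libraries where they do the work, as an engineer would, in place of code of your own. Each camera call takes 0.05 s, during which the arm holds its last target.

## Working session

There is one attempt and no reset: what is moved stays moved. The work goes in short steps, Python scripts to look and compute and a shell command to move; the robot and the scene stay as the last step left them, time stands still between calls to the robot, and variables do not carry over. Pictures are saved under pics/ and viewed, and the job is handed in when it is done.

```bash
mkdir -p pics; ls
python3 - <<'E'
from rig import ctrl
import cv2
s=ctrl.observe(); print(s)
for n in ["scene","top","wrist"]:
    c=ctrl.capture(n); cv2.imwrite(f"pics/{n}0.png",c["pixels"][:,:,::-1])
    print(n,c["intrinsics"],c["k1"],c["rvec"],c["tvec"])
E
```

```text
pics
{'time_s': 0.0, 'joint_positions': array([ 1.61118104,  0.50181551, -0.42678629,  1.55145497,  0.22082197,
        1.13828516, -0.21028904]), 'qvel': array([-0.00043276,  0.00016567,  0.00027968,  0.0012004 ,  0.00026267,
       -0.00041471,  0.00025558]), 'effort': array([-4.41820976e-04, -5.66590047e+01, -5.81660092e+00, -2.79105699e+01,
       -6.87639252e-02,  3.08378914e-02,  1.89210359e-04]), 'eef_pos': array([ 0.14349642, -0.63359718,  0.4036958 ]), 'tcp_rot': array([-2.45376208e+00,  1.95984752e+00,  2.29669640e-03]), 'ft_force': array([ 0.52732549, -0.59656266,  0.20892433]), 'moment': array([ 0.02270534, -0.02588556, -0.02000733]), 'opening': 0.0919721167131286}
scene [[425.20376478   0.         323.6403759 ]
 [  0.         425.20376478 207.1457363 ]
 [  0.           0.           1.        ]] 0.0014134409957989172 [ 1.49386744  2.26203419 -0.7430877 ] [ 0.14107963 -0.31264293  1.44231936]
top [[381.40643501   0.         316.71817736]
 [  0.         381.40643501 195.74375199]
 [  0.           0.           1.        ]] -0.026359171230865546 [ 2.20984225 -2.1703451   0.09089912] [0.01107218 0.4425729  1.0659513 ]
wrist [[346.05514084   0.         313.35460974]
 [  0.         346.05514084 200.02234547]
 [  0.           0.           1.        ]] -2.8115895169824152e-05 [-2.28498528  1.82400137  0.24755112] [-0.6488562  -0.03226341  0.38865709]
```

View pics/scene0.png

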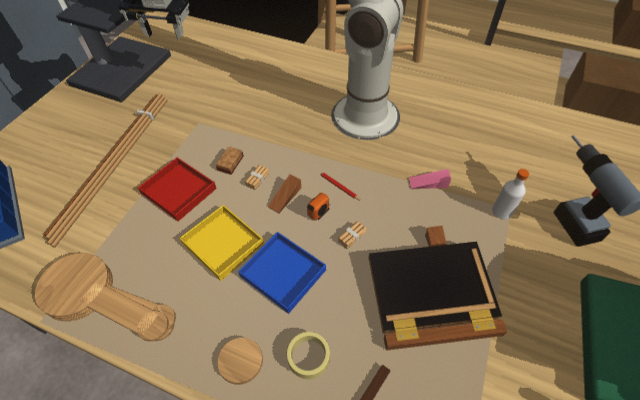

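View pics/top0.png

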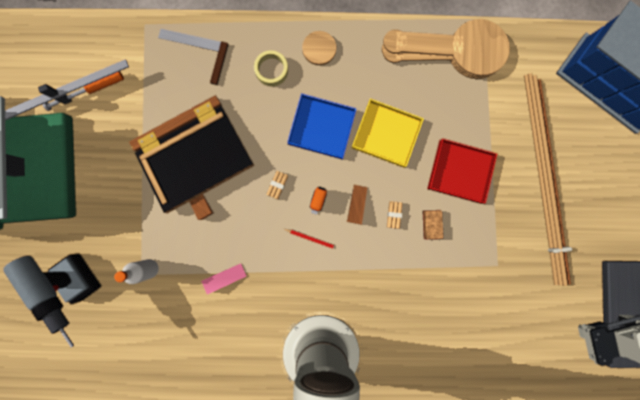

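View pics/wrist0.png

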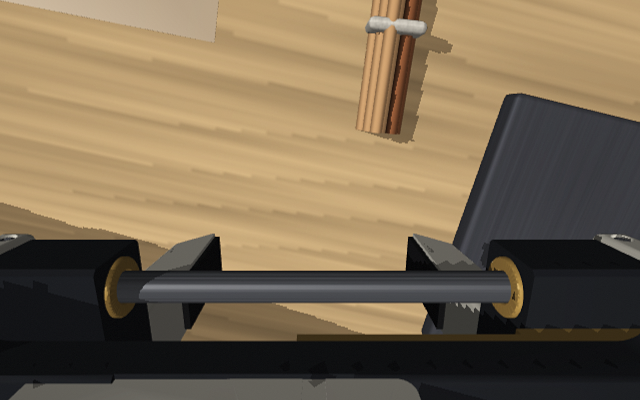

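The top view shows the board at (190,155) with wedge a sticking out at (202,207). The pink look-alike is at (225,278). The kit runs along rows 185–225: dowels (278,185), measure (318,200), wedge b (358,205), dowels (396,215) and sander (433,224). The trays are blue (322,126), yellow (388,132) and red (463,171).

```bash
cat > h.py <<'E'
import numpy as np, cv2
from scipy.spatial.transform import Rotation as R
from rig import ctrl
def cloud(c):
    K=c["intrinsics"];z=c["z_map"];h,w=z.shape
    u,v=np.meshgrid(np.arange(w),np.arange(h))
    xd=(u-K[0,2])/K[0,0]; yd=(v-K[1,2])/K[1,1]
    x,y=xd.copy(),yd.copy()
    for _ in range(6):
        f=1+c["k1"]*(x*x+y*y); x=xd/f;y=yd/f
    P=np.stack([x*z,y*z,z],-1)
    Rm=cv2.Rodrigues(np.array(c["rvec"],float))[0]
    W=(P-np.array(c["tvec"]).ravel())@Rm
    W[z<=0]=np.nan
    return W
def proj(c,p):
    Rm=cv2.Rodrigues(np.array(c["rvec"],float))[0]
    q=Rm@np.array(p)+np.array(c["tvec"]).ravel(); x,y=q[0]/q[2],q[1]/q[2]; f=1+c["k1"]*(x*x+y*y)
    K=c["intrinsics"]; return K[0,0]*x*f+K[0,2],K[1,1]*y*f+K[1,2]
def rect(pts):
    (cx,cy),(a,b),t=cv2.minAreaRect((pts[:,:2]*1000).astype(np.float32))
    if a<b: a,b,t=b,a,t+90
    return np.array([cx,cy]).round(1),round(a,1),round(b,1),round((t+90)%180-90,1)
def pose():
    s=ctrl.observe(); return s
E
python3 - <<'E'
from h import *
c=ctrl.capture("top");W=cloud(c)
for n in ["wedge_a_c","dowels_a_c","sander_c","measure_c","tray_blue","tray_yellow","tray_red","board"]:
    print(n,[(np.round(d["bbox"]).astype(int).tolist(),round(d["score"],2)) for d in ctrl.find_in("top",n)][:5])
b=W[240:262,300:480].reshape(-1,3); print("bench z",np.nanmedian(b[:,2]),np.nanstd(b[:,2]))
def obj(n,u0,u1,v0,v1,z0,z1=1):
    p=W[v0:v1,u0:u1].reshape(-1,3); p=p[(p[:,2]>z0)&(p[:,2]<z1)]
    print(n,len(p),rect(p),"z",np.percentile(p[:,2],[5,50,95]).round(4))
obj("dowA",262,296,165,205,.010)
obj("measure",305,333,180,220,.012)
obj("wedgeB",340,374,178,230,.006)
obj("dowB",382,408,195,234,.010)
obj("sander",416,450,200,246,.012)
obj("blue",280,360,88,164,.02)
obj("yellow",348,428,94,172,.02)
obj("red",422,504,132,208,.02)
obj("wedgeA",188,216,190,222,.008)
E
```

```text
wedge_a_c [([200, 208, 17, 24], 0.89), ([223, 278, 41, 27], 0.76)]
dowels_a_c [([396, 214, 17, 30], 0.82)]
sander_c [([432, 224, 20, 27], 0.86), ([319, 198, 15, 30], 0.63), ([356, 207, 16, 38], 0.5)]
measure_c [([318, 200, 13, 28], 0.84)]
tray_blue [([321, 125, 69, 64], 0.67)]
tray_yellow [([397, 215, 17, 32], 0.69), ([387, 133, 75, 68], 0.67)]
tray_red [([462, 173, 69, 64], 0.68)]
board [([196, 160, 117, 109], 0.91)]
bench z -0.0004997507409448711 0.0022444149923204313
dowA 340 (array([472.3, 133.3]), 74.5, 36.3, -21.8) z [0.0171 0.0218 0.0255]
measure 303 (array([433.2,  16. ]), 65.5, 36.6, -16.9) z [0.048  0.0561 0.0611]
wedgeB 547 (array([421.7, -95.3]), 109.1, 40.4, -10.4) z [0.0082 0.0225 0.0374]
dowB 343 (array([ 393.6, -201.6]), 75.0, 36.0, -5.4) z [0.0168 0.0219 0.0256]
sander 532 (array([ 368.3, -311.2]), 80.2, 49.1, 2.8) z [0.0192 0.0285 0.0318]
blue 431 (array([639.7,  -9.3]), 204.4, 151.5, 75.8) z [0.0221 0.0276 0.0312]
yellow 468 (array([ 636.8, -157.1]), 214.7, 152.7, 70.5) z [0.0215 0.0276 0.0313]
red 453 (array([ 522.8, -397.1]), 166.9, 152.3, 75.2) z [0.0209 0.0275 0.0316]
wedgeA 463 (array([412. , 348.1]), 83.5, 58.0, 10.8) z [0.018  0.0314 0.0455]
```

Run:
```python
from h import *
c=ctrl.capture("top")
im=c["pixels"][:,:,::-1]
cv2.imwrite("pics/topz.png",cv2.resize(im[85:255,250:510],None,fx=3,fy=3,interpolation=cv2.INTER_CUBIC))
cv2.imwrite("pics/topb.png",cv2.resize(im[85:300,120:270],None,fx=2.7,fy=2.7,interpolation=cv2.INTER_CUBIC))
W=cloud(c)
print((W[192:222:2,186:218:2,2]*1000).round().astype(int))
print((W[182:230:3,340:376:3,2]*1000).round().astype(int))
```

```text
[[                  40                   46                   47
                    43                   45                   47
                    44                   47                   31
                    26                    1                    3
                    -2                   -2                   -3
                    -2]
 [                  41                   43                   47
                    42                   47                   44
                    38                   26                    7
                     0                    2                   -3
                    -2                    1                   -4
                     2]
 [-9223372036854775808                   44                   45
                    46                   42                   33
                    21                   19                   19
                    -2                    2                   -2
                     4                   -1                    0
                    -1]
 [                  45                   44          
[... 7733 characters left out ...]
           -1                    1                   -1]
 [                  -1                   -2                    1
                     1                   -1                    3
                     0                   39                   -3
                    -1                   -2                   -2]
 [                  -2                   -1                   -3
                    -1                    1                    2
                    -2                    0                   -2
                    -1                   -4                   -3]]<stdin>:7: RuntimeWarning: invalid value encountered in cast
<stdin>:8: RuntimeWarning: invalid value encountered in cast
```

Run:
```python
from h import *
c=ctrl.capture("top");W=cloud(c)
hsv=cv2.cvtColor(c["pixels"],cv2.COLOR_RGB2HSV);H,S,V=[hsv[...,i].astype(int) for i in range(3)]
def go(n,m,u0,u1,v0,v1,z0,z1):
    mm=np.zeros(m.shape,bool);mm[v0:v1,u0:u1]=m[v0:v1,u0:u1]
    mm&=(W[...,2]>z0)&(W[...,2]<z1)
    k,l,st,_=cv2.connectedComponentsWithStats(mm.astype(np.uint8)); j=1+np.argmax(st[1:,4]); p=W[l==j]
    print(n,len(p),rect(p)); return p
go("blue",(H>100)&(H<125)&(S>120),280,362,88,164,.02,.036)
go("yellow",(H>20)&(H<35)&(S>120),346,430,94,172,.02,.036)
go("red",((H<8)|(H>172))&(S>150),422,504,132,208,.02,.036)
for z0 in(.005,.01,.02):
  p=go("wA",(H<25)&(S>90)&(V>40),188,218,190,224,z0,.042)
# line fit of z vs position: gradient dir
A=np.c_[p[:,:2],np.ones(len(p))]; g=np.linalg.lstsq(A,p[:,2],rcond=None)[0]; print(np.degrees(np.arctan2(-g[1],-g[0])),np.hypot(*g[:2]))
# board edge: black pixels
q=go("board",(V<60),130,260,95,215,.015,.08)
A=np.c_[q[:,:2],np.ones(len(q))]; g=np.linalg.lstsq(A,q[:,2],rcond=None)[0]; print(g,np.degrees(np.arctan2(-g[1],-g[0])),np.hypot(*g[:2]))
```

```text
blue 184 (array([641.4,   8.5]), 161.4, 146.8, 75.6)
yellow 402 (array([ 628.4, -179.8]), 165.6, 151.7, 70.4)
red 404 (array([ 521.4, -395.9]), 165.9, 149.1, 75.8)
wA 381 (array([409.8, 339.6]), 68.5, 62.0, -57.3)
wA 368 (array([411.2, 337.4]), 63.1, 62.0, -57.3)
wA 332 (array([411.2, 337.4]), 63.1, 62.0, -57.3)
47.28292736824194 0.16330625471948587
board 5256 (array([544.1, 369.4]), 276.7, 202.4, -59.6)
[-0.07544732 -0.04343891  0.09330287] 29.93125213395117 0.08705881936140722
```

View pics/topz.png

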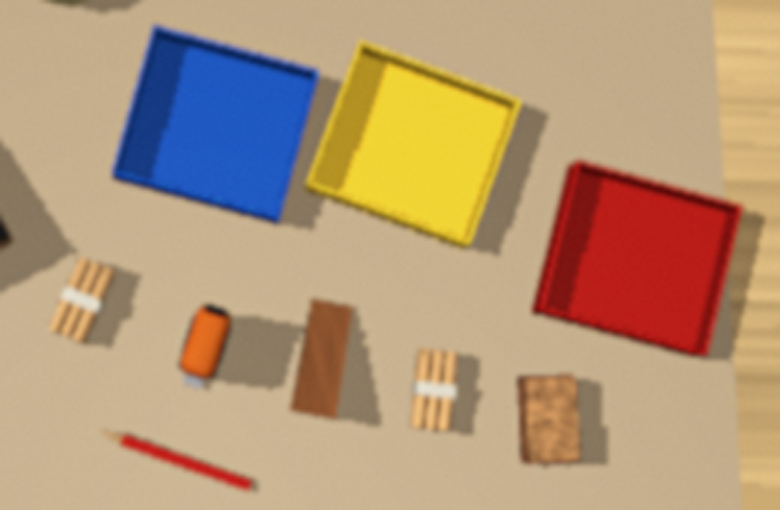

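View pics/topb.png

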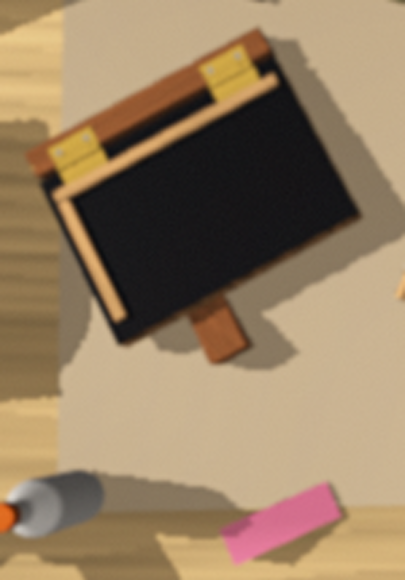

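Run:
```python
from h import *
Ws=[];
for i in range(3):
    c=ctrl.capture("top");Ws.append(cloud(c))
W=np.nanmedian(Ws,0)
hsv=cv2.cvtColor(c["pixels"],cv2.COLOR_RGB2HSV);H,S,V=[hsv[...,i].astype(int) for i in range(3)]
def comp(m,u0,u1,v0,v1):
    mm=np.zeros(m.shape,bool);mm[v0:v1,u0:u1]=m[v0:v1,u0:u1]
    k,l,st,_=cv2.connectedComponentsWithStats(mm.astype(np.uint8)); j=1+np.argmax(st[1:,4]); return l==j
# trays: all coloured pixels' hull, restrict z>.02 OR near rim
for n,m,b in [("blue",(H>98)&(H<128)&(S>90),(280,362,88,164)),("yellow",(H>18)&(H<38)&(S>120),(346,430,94,172)),("red",((H<8)|(H>172))&(S>150),(422,504,132,208))]:
    M=comp(m,*b); p=W[M&(W[...,2]>.016)&(W[...,2]<.04)]; print(n,len(p),rect(p), "floor",np.nanpercentile(W[M][:,2],20))
th=np.radians(30.2);d=np.array([np.cos(th),np.sin(th)])
p=W[180:230,180:225].reshape(-1,3); s=(p[:,:2]-[.5441,.3694])@d
k=(p[:,2]>.012)&(s<-.108)
p=p[k]; print(len(p),rect(p))
A=np.c_[p[:,:2],np.ones(len(p))]
q=p.copy()
for _ in range(5):
    A=np.c_[q[:,:2],np.ones(len(q))]; g=np.linalg.lstsq(A,q[:,2],rcond=None)[0]; r=q[:,2]-A@g; q=q[abs(r)<max(.004,0)]
print(len(q),np.degrees(np.arctan2(-g[1],-g[0])),np.hypot(*g[:2])); print(rect(q)); s=(q[:,:2]-[.5441,.3694])@d; t=(q[:,:2]-[.5441,.3694])@[-d[1],d[0]]
print(s.min(),s.max(),t.min(),t.max())
for a in np.arange(-.17,-.10,.01):
    kk=(s>a)&(s<a+.01); 
    if kk.sum()>2: print(round(a,2),kk.sum(),t[kk].min().round(4),t[kk].max().round(4),np.median(q[kk,2]).round(4))
```

```text
blue 346 (array([642.6,   8.9]), 162.8, 148.6, 75.7) floor 0.0017866848035052764
yellow 462 (array([ 628.5, -179.9]), 165.7, 151.4, 70.4) floor 0.0018148801878800022
red 491 (array([ 521.3, -396. ]), 164.7, 148.5, 75.7) floor 0.0019951494690466243
292 (array([401.9, 344.4]), 54.6, 39.0, 31.8)
218 28.130079861498757 0.2953930314867642
(array([402.1, 344.6]), 54.3, 38.4, 33.4)
-0.1632345772852756 -0.10815795802310238 0.030870166495970023 0.06960043371903914
-0.17 9 0.0398 0.0674 0.0381
-0.16 29 0.0313 0.0673 0.0359
-0.15 38 0.0313 0.0686 0.033
-0.14 44 0.0309 0.0685 0.0303
-0.13 46 0.0312 0.0696 0.0269
-0.12 43 0.0319 0.0681 0.0243
-0.11 9 0.0345 0.0633 0.0232
```

```bash
cat > t.py <<'E'
import sys
from h import *
def Rt(psi):
    c,s=np.cos(psi),np.sin(psi); return np.array([[c,s,0],[s,-c,0],[0,0,-1.]])
def info():
    s=ctrl.observe(); r=R.from_rotvec(s["tcp_rot"]).as_matrix(); g=s["eef_pos"]+r[:,2]*.159
    print("t",round(s["time_s"],2),"grasp mm",(g*1000).round(1),"yaw",np.degrees(np.arctan2(r[1,0],r[0,0])).round(1),"tilt",np.degrees(np.arccos(-r[2,2])).round(2),"F",np.round(s["ft_force"],1),"open",round(s["opening"]*1000,1),"j",s["joint_positions"].round(2))
    return s,r
# grasp x y z mm, jaw yaw deg
if __name__=="__main__":
    s,r=info()
    if len(sys.argv)>1:
        x,y,z,a=map(float,sys.argv[1:5])
        cur=np.degrees(np.arctan2(r[1,0],r[0,0]))
        if len(sys.argv)<6: a=cur+((a-cur+90)%180-90)
        T=Rt(np.radians(a)); p=np.array([x,y,z])/1000-T[:,2]*.159
        d=r.T@(p-s["eef_pos"])*100; w=np.degrees(R.from_matrix(r.T@T).as_rotvec())
        print("ROW",d.round(2),w.round(1),"yaw",round(a,1),"dist",np.linalg.norm(d).round(1))
E
python3 t.py 500 -250 200 -60
```

```text
t 0.85 grasp mm [ 143.6 -633.9  245.8] yaw -77.2 tilt 0.0 F [-0.1 -0.1  0.8] open 91.6 j [ 1.61  0.5  -0.43  1.55  0.22  1.14 -0.21]
ROW [-29.57 -43.24   4.58] [ -0.   -0.  -17.2] yaw -60.0 dist 52.6
```

```bash
python3 -m inch '-3 -4.3 0.5 0 0 -2 9.1; -6 -8.6 1 0 0 -4 9.1; -9 -13 1.5 0 0 -6 9.1; -12 -17.3 2 0 0 -8 9.1; -15 -21.6 2.5 0 0 -10 9.1; -18 -26 3 0 0 -12 9.1; -21 -30.3 3.5 0 0 -14 9.1; -24 -34.6 4 0 0 -15 9.1' 45; python3 t.py 560 60 200 -30
```

```text
time_s: 1.65
eef_pos: [0.4137, -0.3388, 0.3672]
tcp_rot: [2.69, -1.622, 0.002]
ft_force: [1.4, -0.5, 1.3]
opening: 0.0912
t 1.65 grasp mm [ 413.8 -339.   208.2] yaw -62.2 tilt 0.06 F [ 1.4 -0.5  1.3] open 91.2 j [ 1.15  0.37 -0.62  1.87  0.26  0.98 -0.68]
ROW [-28.45 -31.55   0.79] [  0.   -0.1 -32.2] yaw -30.0 dist 42.5
```

```bash
python3 -m inch '-3.5 -4 0 0 0 -4 9.1; -7 -8 0 0 0 -8 9.1; -10.5 -12 0 0 0 -12 9.1; -14 -16 0 0 0 -16 9.1; -17.5 -19.8 0 0 0 -20 9.1; -21 -23.7 0 0 0 -24 9.1; -25 -27.6 0.4 0 0 -28 9.1; -28.4 -31.5 0.8 0 0 -32 9.1'; python3 t.py 401 344 120 -59
```

```text
time_s: 2.45
eef_pos: [0.5513, 0.0366, 0.3611]
tcp_rot: [3.033, -0.814, 0.003]
ft_force: [0.5, -1.3, 0.4]
opening: 0.091
t 2.45 grasp mm [551.5  36.3 202.1] yaw -30.1 tilt 0.13 F [ 0.5 -1.3  0.4] open 91.0 j [ 0.54  0.47 -0.83  1.83  0.41  1.02 -0.99]
ROW [-28.42 -19.09   8.14] [-0.  -0.1 28.9] yaw -59.0 dist 35.2
```

```bash
python3 -m inch '-4 -2.7 0 0 0 4 9.1; -8 -5.4 0 0 0 8 9.1; -12 -8.1 0 0 0 12 9.1; -16 -10.8 0 0 0 16 9.1; -20 -13.5 1 0 0 20 9.1; -24 -16.2 3 0 0 24 9.1; -28.4 -19.1 5.5 0 0 28.9 9.1; -28.4 -19.1 8.1 0 0 28.9 9.1'
python3 - <<'E'
from h import *
c=ctrl.capture("wrist");cv2.imwrite("pics/w1.png",c["pixels"][:,:,::-1])
W=cloud(c)
W2=W.reshape(-1,3)
th=np.radians(30.2);d=np.array([np.cos(th),np.sin(th)]);n=np.array([-d[1],d[0]])
q=W2-np.array([.5441,.3694,0]); s=q[:,:2]@d;t=q[:,:2]@n
k=(s>-.2)&(s<-.106)&(abs(t-.05)<.05)&(W2[:,2]>.012)&(W2[:,2]<.045)
p=W2[k];print(len(p),rect(p),s[k].min(),t[k].min(),t[k].max())
A=np.c_[p[:,:2],np.ones(len(p))]; g=np.linalg.lstsq(A,p[:,2],rcond=None)[0];print(np.degrees(np.arctan2(-g[1],-g[0])),np.hypot(*g[:2]),p[:,2].max())
E
python3 t.py 401 344 25 -59
```

```text
time_s: 3.25
eef_pos: [0.3981, 0.3501, 0.2807]
tcp_rot: [-2.734, 1.536, -0.002]
ft_force: [-0.3, 0.2, 0.5]
opening: 0.0909
4816 (array([403. , 345.2]), 56.8, 39.6, 31.5) -0.1623096144936314 0.029600544681522893 0.07050199421531296
31.52005602414623 0.3081801761794859 0.03937360315785242
t 3.3 grasp mm [396.7 347.2 116.4] yaw -58.6 tilt 0.16 F [-0.9 -0.5 -1.5] open 90.9 j [-0.19  0.53 -0.73  1.95  0.47  0.83 -2.2 ]
ROW [ 0.5  -0.18  9.14] [0.2 0.  0.4] yaw -59.0 dist 9.2
```

View pics/w1.png

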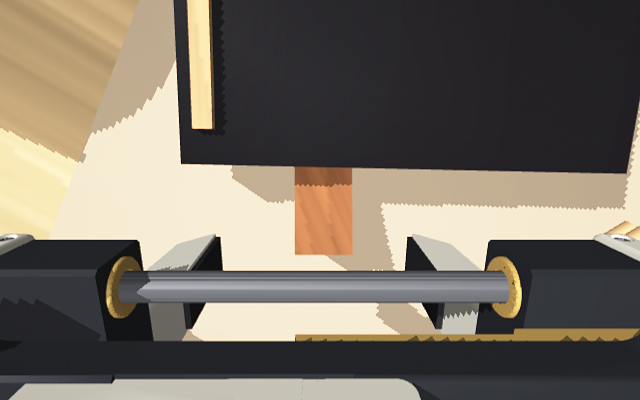

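```bash
python3 t.py 401.8 344.5 25 -58.5; python3 -m inch '0.4 -0.25 1 0.2 0 0.1 9.1; 0.4 -0.25 3 0.2 0 0.1 9.1; 0.4 -0.25 5 0.2 0 0.1 9.1; 0.4 -0.25 7 0.2 0 0.1 9.1; 0.4 -0.25 8 0.2 0 0.1 9.1; 0.4 -0.25 9.1 0.2 0 0.1 9.1; 0.4 -0.25 9.1 0.2 0 0.1 9.1; 0.4 -0.25 9.1 0.2 0 0.1 9.1'; python3 t.py 401.8 344.5 25 -58.5
```

```text
t 3.3 grasp mm [396.7 347.2 116.4] yaw -58.6 tilt 0.16 F [-0.9 -0.5 -1.5] open 90.9 j [-0.19  0.53 -0.73  1.95  0.47  0.83 -2.2 ]
ROW [ 0.5  -0.28  9.14] [ 0.2  0.  -0.1] yaw -58.5 dist 9.2
time_s: 4.1
eef_pos: [0.4015, 0.3451, 0.1848]
tcp_rot: [-2.737, 1.539, -0.0]
ft_force: [-0.4, 0.0, 0.3]
opening: 0.0912
t 4.1 grasp mm [401.6 345.3  25.8] yaw -58.7 tilt 0.09 F [-0.4  0.   0.3] open 91.2 j [-0.27  0.67 -0.61  1.98  0.61  0.67 -2.3 ]
ROW [0.07 0.01 0.08] [-0.1  0.  -0.2] yaw -58.5 dist 0.1
```

```bash
python3 -m inch '0 0 0 0 0 0 7; 0 0 0 0 0 0 5; 0 0 0 0 0 0 3.5; 0 0 0 0 0 0 3.5; 0 0 0 0 0 0 3.5; 0 0 0 0 0 0 3.5; 0 0 0 0 0 0 3.5; 0 0 0 0 0 0 3.5' 45; python3 t.py 340 307 25 -58.5
```

```text
time_s: 4.9
eef_pos: [0.4015, 0.3451, 0.1848]
tcp_rot: [-2.737, 1.539, -0.0]
ft_force: [-0.1, 0.1, 0.4]
opening: 0.0396
t 4.9 grasp mm [401.6 345.2  25.8] yaw -58.7 tilt 0.07 F [-0.1  0.1  0.4] open 39.6 j [-0.27  0.67 -0.61  1.98  0.61  0.67 -2.3 ]
ROW [0.06 7.23 0.07] [-0.1  0.  -0.2] yaw -58.5 dist 7.2
```

```bash
python3 -m inch '0 0.5 0 0 0 0 3.5; 0 1 0 0 0 0 3.5; 0 1.5 0 0 0 0 3.5; 0 2 0 0 0 0 3.5; 0 2.5 0 0 0 0 3.5; 0 3 0 0 0 0 3.5; 0 3.5 0 0 0 0 3.5; 0 4 0 0 0 0 3.5'; python3 t.py 338 306 25 -58.5
```

```text
time_s: 5.7
eef_pos: [0.367, 0.3242, 0.1849]
tcp_rot: [-2.737, 1.539, -0.001]
ft_force: [4.4, 2.4, -4.6]
opening: 0.0398
t 5.7 grasp mm [367.2 324.4  25.9] yaw -58.7 tilt 0.1 F [ 4.4  2.4 -4.6] open 39.8 j [-0.27  0.62 -0.61  2.08  0.62  0.62 -2.34]
ROW [0.05 3.43 0.08] [-0.1  0.  -0.2] yaw -58.5 dist 3.4
```

```bash
python3 -m inch '0 0.5 0 0 0 0 3.5; 0 1 0 0 0 0 3.5; 0 1.5 0 0 0 0 3.5; 0 2 0 0 0 0 3.5; 0 2.6 0 0 0 0 3.5; 0 3.2 0 0 0 0 3.5; 0 3.8 0 0 0 0 3.5; 0 3.8 0 0 0 0 3.5'
python3 - <<'E'
from h import *
import t
t.info()
for n in ["top","wrist"]:
    c=ctrl.capture(n);im=c["pixels"][:,:,::-1]
    if n=="top":
        im=cv2.resize(im[85:300,120:270],None,fx=2.7,fy=2.7); W=cloud(c)
        V=cv2.cvtColor(c["pixels"],cv2.COLOR_RGB2HSV)[...,2]
        m=np.zeros(V.shape,bool);m[100:205,135:250]=1;m&=(V<60)&(W[...,2]<.08)&(W[...,2]>.01)
        q=W[m];A=np.c_[q[:,:2],np.ones(len(q))]; g=np.linalg.lstsq(A,q[:,2],rcond=None)[0]; print("slope",np.hypot(*g[:2]),np.median(q[:,2]))
    cv2.imwrite(f"pics/p_{n}.png",im)
E
```

```text
time_s: 6.5
eef_pos: [0.3335, 0.3038, 0.1848]
tcp_rot: [-2.739, 1.539, -0.0]
ft_force: [-1.5, -0.3, 2.8]
opening: 0.0397
t 6.5 grasp mm [333.5 303.8  25.8] yaw -58.7 tilt 0.01 F [-1.5 -0.3  2.8] open 39.7 j [-0.28  0.58 -0.62  2.17  0.62  0.57 -2.38]
slope 0.006110317645438078 0.02775082432263916
```

View pics/p_wrist.png

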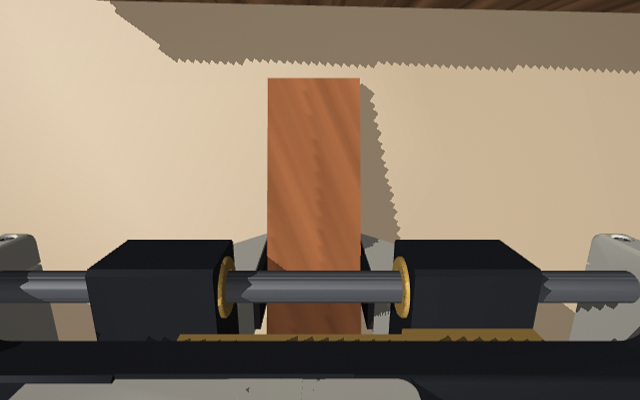

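```bash
python3 -m inch '0 0.3 -1 0 0 0 3.5; 0 0.3 -3 0 0 0 3.5; 0 0.3 -6 0 0 0 3.5; 0 0.3 -9 0 0 0 3.5; 0 0.3 -11 0 0 0 3.5; 0 0.3 -12 0 0 0 3.5; 0 0.3 -12 0 0 0 3.5; 0 0.3 -12 0 0 0 3.5'; python3 t.py 613.2 -139.4 145 -109.6
```

```text
time_s: 7.4
eef_pos: [0.3311, 0.302, 0.3043]
tcp_rot: [2.737, -1.539, 0.0]
ft_force: [-0.5, -0.2, -1.3]
opening: 0.0399
t 7.4 grasp mm [331.  301.8 145.3] yaw -58.7 tilt 0.07 F [-0.5 -0.2 -1.3] open 39.9 j [-0.09  0.36 -0.82  2.12  0.37  0.81 -2.16]
ROW [52.37 -1.18  0.06] [ 0.  -0.1 50.9] yaw -109.6 dist 52.4
```

```bash
python3 -m inch '4 -0.1 0 0 0 4 3.5; 8 -0.2 0 0 0 8 3.5; 12 -0.3 0 0 0 12 3.5; 16 -0.4 0 0 0 16 3.5; 20 -0.5 0 0 0 20 3.5; 24 -0.6 0 0 0 24 3.5; 28 -0.7 0 0 0 28 3.5; 32 -0.8 0 0 0 32 3.5'; python3 t.py 613.2 -139.4 145 -109.6
```

```text
time_s: 8.2
eef_pos: [0.5042, 0.031, 0.3029]
tcp_rot: [2.202, -2.236, -0.002]
ft_force: [0.5, 0.4, -0.4]
opening: 0.0391
t 8.2 grasp mm [503.6  30.8 143.9] yaw -90.9 tilt 0.2 F [ 0.5  0.4 -0.4] open 39.1 j [ 0.36  0.41 -0.58  1.99  0.3   0.83 -1.97]
ROW [ 16.88 -11.16  -0.13] [ 0.2 -0.1 18.7] yaw -109.6 dist 20.2
```

```bash
python3 -m inch '3.4 -2.2 0 0 0 4 3.5; 6.8 -4.4 0 0 0 8 3.5; 10.1 -6.7 0 0 0 12 3.5; 13.5 -8.9 0 0 0 16 3.5; 16.9 -11.15 0 0.2 0 18.7 3.5; 16.9 -11.15 0 0.2 0 18.7 3.5; 16.9 -11.15 0 0.2 0 18.7 3.5; 16.9 -11.15 0 0.2 0 18.7 3.5'; python3 t.py 613.2 -139.4 31 -109.6
```

```text
time_s: 9.0
eef_pos: [0.6124, -0.138, 0.3011]
tcp_rot: [1.813, -2.563, -0.002]
ft_force: [1.0, 0.3, -1.0]
opening: 0.04
t 9.0 grasp mm [ 611.9 -138.1  142.1] yaw -109.4 tilt 0.17 F [ 1.   0.3 -1. ] open 40.0 j [ 0.49  0.58 -0.43  1.69  0.29  0.94 -1.96]
ROW [ 0.09 -0.15 11.11] [ 0.2 -0.1  0.2] yaw -109.6 dist 11.1
```

```bash
python3 -m inch '0.1 -0.15 1.5 0.2 0 0.2 3.5; 0.1 -0.15 3 0.2 0 0.2 3.5; 0.1 -0.15 4.5 0.2 0 0.2 3.5; 0.1 -0.15 6 0.2 0 0.2 3.5; 0.1 -0.15 7 0.2 0 0.2 3.5; 0.1 -0.15 7 0.2 0 0.2 3.5; 0.1 -0.15 7 0.2 0 0.2 3.5; 0.1 -0.15 7 0.2 0 0.2 3.5'
python3 - <<'E'
from h import *
import t
t.info()
c=ctrl.capture("wrist");im=c["pixels"][:,:,::-1].copy()
ux=np.array([.942,-.335]);uy=np.array([.335,.942])
for sx in(-1,1):
  for sy in (-1,1):
    p=np.array([.6285,-.1799])+ux*.075*sx+uy*.0825*sy
    u,v=proj(c,[*p,.03]);cv2.circle(im,(int(u),int(v)),4,(255,0,255),1)
cv2.imwrite("pics/y1.png",im)
E
```

```text
time_s: 9.8
eef_pos: [0.6137, -0.1395, 0.2318]
tcp_rot: [-1.809, 2.567, -0.004]
ft_force: [-0.1, -0.0, -1.6]
opening: 0.0399
t 9.8 grasp mm [ 614.  -139.8   72.8] yaw -109.7 tilt 0.14 F [-0.1 -0.  -1.6] open 39.9 j [ 0.47  0.67 -0.39  1.72  0.34  0.81 -2.  ]
```

View pics/y1.png

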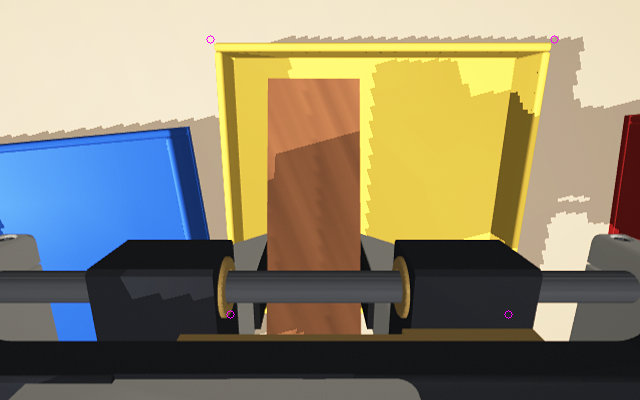

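```bash
python3 -m inch '0.2 0 0.8 0.1 0 0 3.5; 0.2 0 1.6 0.1 0 0 3.5; 0.2 0 2.4 0.1 0 0 3.5; 0.2 0 3 0.1 0 0 3.5; 0.2 0 3.5 0.1 0 0 3.5; 0.2 0 3.9 0.1 0 0 3.5; 0.2 0 4.2 0.1 0 0 3.5; 0.2 0 4.2 0.1 0 0 3.5'; python3 t.py
```

```text
time_s: 10.65
eef_pos: [0.613, -0.1415, 0.1895]
tcp_rot: [-1.809, 2.567, -0.006]
ft_force: [0.0, -0.1, -0.5]
opening: 0.0398
t 10.65 grasp mm [ 613.5 -141.8   30.5] yaw -109.6 tilt 0.21 F [ 0.  -0.1 -0.5] open 39.8 j [ 0.45  0.73 -0.37  1.73  0.37  0.74 -2.01]
```

```bash
python3 -m inch '0 0 0.05 0 0 0 4.0; 0 0 0.05 0 0 0 4.4; 0 0 0.05 0 0 0 4.6; 0 0 0.05 0 0 0 4.6; 0 0 -1 0 0 0 4.6; 0 0 -3 0 0 0 4.6; 0 0 -6 0 0 0 4.6; 0 0 -10 0 0 0 4.6'
python3 - <<'E'
from h import *
import t
t.info()
c=ctrl.capture("wrist");im=c["pixels"][:,:,::-1].copy()
cv2.imwrite("pics/y2.png",im)
E
python3 t.py 413 -94 100 80
```

```text
time_s: 11.45
eef_pos: [0.6119, -0.1411, 0.2898]
tcp_rot: [1.81, -2.567, 0.002]
ft_force: [0.7, 0.1, -0.4]
opening: 0.0461
t 11.45 grasp mm [ 611.9 -141.3  130.8] yaw -109.6 tilt 0.08 F [ 0.7  0.1 -0.4] open 46.1 j [ 0.49  0.59 -0.42  1.7   0.3   0.91 -1.96]
t 11.5 grasp mm [ 616.9 -141.9  139.1] yaw -109.6 tilt 0.71 F [2.2 0.4 3.5] open 46.2 j [ 0.5   0.58 -0.43  1.69  0.3   0.92 -1.96]
ROW [ 2.34 20.66  3.65] [-0.7 -0.1 -9.6] yaw -100.0 dist 21.1
```

View pics/y2.png

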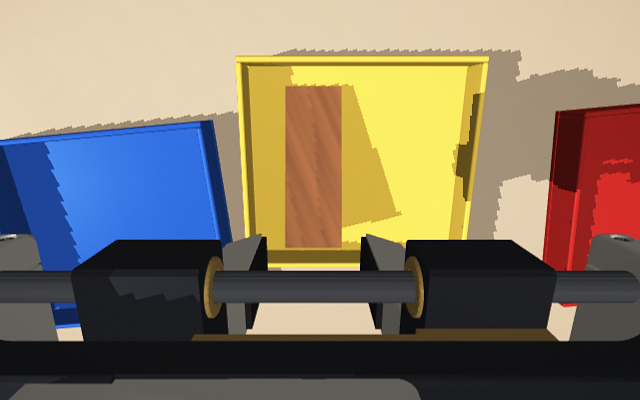

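```bash
python3 t.py 408 -92.8 130 -100.4; python3 -m inch '0.5 4 0.5 -0.2 0 -2 6; 1 8 1 -0.4 0 -4 9; 1.5 12 1.5 -0.5 0 -6 9; 2 16 1.5 -0.7 0 -8 9; 2.3 20 1.5 -0.7 0 -9.2 9; 2.3 21.2 1.5 -0.7 0 -9.2 9; 2.3 21.2 1.5 -0.7 0 -9.2 9; 2.3 21.2 1.5 -0.7 0 -9.2 9'
cat > wr.py <<'E'
import sys
from h import *
import t
# python wr.py name cx cy rad zmin  : wrist cloud rect
n,cx,cy,rad,z0=sys.argv[1],*map(float,sys.argv[2:6])
t.info()
c=ctrl.capture("wrist");W=cloud(c)
m=(np.hypot(W[...,0]-cx/1000,W[...,1]-cy/1000)<rad/1000)&(W[...,2]>z0/1000)&(W[...,2]<.06)
k,l,st,_=cv2.connectedComponentsWithStats(m.astype(np.uint8));j=1+np.argmax(st[1:,4]);p=W[l==j]
print(n,len(p),rect(p),"z",np.percentile(p[:,2],[2,50,98]).round(4))
cv2.imwrite(f"pics/{n}.png",c["pixels"][:,:,::-1])
E
python3 wr.py wb 422 -95 75 6; python3 t.py 408 -92.8 25 -100.4
```

```text
t 11.5 grasp mm [ 616.9 -141.9  139.1] yaw -109.6 tilt 0.71 F [2.2 0.4 3.5] open 46.2 j [ 0.5   0.58 -0.43  1.69  0.3   0.92 -1.96]
ROW [ 2.4  21.13  0.64] [-0.7 -0.1 -9.2] yaw -100.4 dist 21.3
time_s: 12.3
eef_pos: [0.4094, -0.0921, 0.2815]
tcp_rot: [-2.009, 2.413, -0.006]
ft_force: [0.1, 0.0, 0.2]
opening: 0.0903
t 12.3 grasp mm [410.  -92.4 122.5] yaw -100.4 tilt 0.22 F [0.1 0.  0.2] open 90.3 j [ 0.63  0.29 -0.53  2.21  0.23  0.69 -1.82]
wb 8339 (array([421.2, -95.7]), 104.8, 39.6, -10.6) z [0.0067 0.0219 0.0369]
t 12.35 grasp mm [410.3 -92.3 122.3] yaw -100.5 tilt 0.21 F [-0.2 -0.3  0.9] open 90.2 j [ 0.63  0.29 -0.53  2.2   0.23  0.69 -1.82]
ROW [0.09 0.2  9.73] [-0.2 -0.1 -0.1] yaw -100.4 dist 9.7
```

View pics/wb.png

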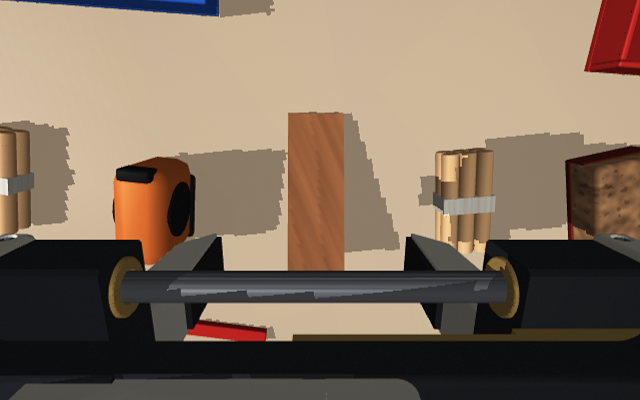

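```bash
python3 -m inch '0.1 0.2 2.5 -0.2 0 0 8; 0.1 0.2 5 -0.2 0 0 7.5; 0.1 0.2 7 -0.2 0 0 7.5; 0.1 0.2 8.5 -0.2 0 0 7.5; 0.1 0.2 9.7 -0.2 0 0 7.5; 0.1 0.2 9.7 -0.2 0 0 7; 0.1 0.2 9.7 -0.2 0 0 5; 0.1 0.2 9.7 -0.2 0 0 3.5' 30;  python3 -m inch '0 0 0 0 0 0 3.5; 0 0 0 0 0 0 3.5; 0 0 0 0 0 0 3.5; 0 0 0 0 0 0 3.5; 0 0 -2 0 0 0 3.5; 0 0 -5 0 0 0 3.5; 0 0 -9 0 0 0 3.5; 0 0 -11 0 0 0 3.5'; python3 t.py 603 -201 145 -109.6; python3 wr.py wb2 430 -97 75 80
```

```text
time_s: 13.15
eef_pos: [0.4086, -0.093, 0.1849]
tcp_rot: [-2.01, 2.414, -0.003]
ft_force: [-0.1, 0.3, 0.7]
opening: 0.0583
time_s: 13.95
eef_pos: [0.409, -0.0927, 0.2972]
tcp_rot: [-2.009, 2.413, -0.006]
ft_force: [0.7, -1.0, -0.3]
opening: 0.0396
t 13.95 grasp mm [409.6 -93.  138.2] yaw -100.4 tilt 0.24 F [ 0.7 -1.  -0.3] open 39.6 j [ 0.66  0.26 -0.56  2.19  0.21  0.73 -1.8 ]
ROW [  7.14 -21.05  -0.59] [-0.2 -0.   9.2] yaw -109.6 dist 22.2
t 13.95 grasp mm [409.6 -93.  138.2] yaw -100.4 tilt 0.24 F [ 0.7 -1.  -0.3] open 39.6 j [ 0.66  0.26 -0.56  2.19  0.21  0.73 -1.8 ]Traceback (most recent call last):
  File "wr.py", line 9, in <module>
    k,l,st,_=cv2.connectedComponentsWithStats(m.astype(np.uint8));j=1+np.argmax(st[1:,4]);p=W[l==j]
                                                                      ~~~~~~~~~^^^^^^^^^^
    return _wrapfunc(a, 'argmax', axis=axis, out=out, **kwds)
    return bound(*args, **kwds)
ValueError: attempt to get argmax of an empty sequence
```

```bash
python3 t.py 604.9 -207.5 140 -109.6; python3 -m inch '1.5 -4.2 0 0 0 2 3.5; 3 -8.4 0 0 0 4 3.5; 4.5 -12.6 0 0 0 6 3.5; 6 -16.8 0 0 0 8 3.5; 7.7 -21.2 0 -0.2 0 9.2 3.5; 7.7 -21.2 0 -0.2 0 9.2 3.5; 7.7 -21.2 0 -0.2 0 9.2 3.5; 7.7 -21.2 0 -0.2 0 9.2 3.5' ; python3 t.py 604.9 -207.5 65 -109.6
```

```text
t 14.0 grasp mm [411.  -93.4 140.1] yaw -100.4 tilt 0.44 F [ 0.9 -0.2  1. ] open 39.6 j [ 0.66  0.26 -0.56  2.19  0.21  0.73 -1.79]
ROW [  7.74 -21.25   0.19] [-0.4 -0.1  9.2] yaw -109.6 dist 22.6
time_s: 14.8
eef_pos: [0.6034, -0.206, 0.2999]
tcp_rot: [-1.811, 2.567, -0.003]
ft_force: [0.1, -0.0, -0.3]
opening: 0.0394
t 14.8 grasp mm [ 603.6 -206.3  140.9] yaw -109.6 tilt 0.11 F [ 0.1 -0.  -0.3] open 39.4 j [ 0.6   0.6  -0.44  1.67  0.3   0.94 -1.86]
ROW [ 0.08 -0.17  7.59] [-0.1 -0.1  0. ] yaw -109.6 dist 7.6
```

```bash
python3 -m inch '0.1 -0.15 2 -0.1 0 0 3.5; 0.1 -0.15 4 -0.1 0 0 3.5; 0.1 -0.15 6 -0.1 0 0 3.5; 0.1 -0.15 7 -0.1 0 0 3.5; 0.1 -0.15 7.3 -0.1 0 0 3.5; 0.1 -0.15 7.3 -0.1 0 0 3.5; 0.1 -0.15 7.3 -0.1 0 0 3.5; 0.1 -0.15 7.3 -0.1 0 0 3.5'
python3 - <<'E'
from h import *
c=ctrl.capture("wrist");cv2.imwrite("pics/y3.png",c["pixels"][:,:,::-1])
E
python3 t.py 604.9 -207.5 30.3 -109.6
```

```text
time_s: 15.6
eef_pos: [0.6051, -0.2077, 0.228]
tcp_rot: [-1.811, 2.567, -0.003]
ft_force: [0.3, -1.1, -1.6]
opening: 0.0396
t 15.65 grasp mm [ 605.2 -207.9   68.9] yaw -109.6 tilt 0.11 F [ 0.5 -0.1 -1.7] open 39.7 j [ 0.58  0.69 -0.4   1.7   0.35  0.82 -1.89]
ROW [-0.02  0.02  3.86] [-0.1 -0.1  0. ] yaw -109.6 dist 3.9
```

View pics/y3.png

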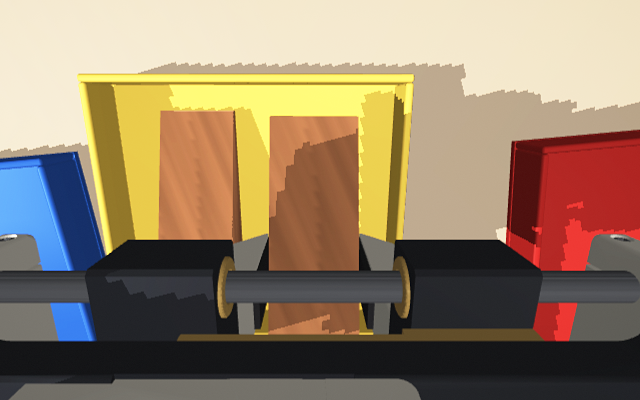

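```bash
python3 -m inch '0 0 0.8 -0.1 0 0 3.5; 0 0 1.6 -0.1 0 0 3.5; 0 0 2.4 -0.1 0 0 3.5; 0 0 3 -0.1 0 0 3.5; 0 0 3.5 -0.1 0 0 3.5; 0 0 3.8 -0.1 0 0 3.5; 0 0 3.8 -0.1 0 0 3.5; 0 0 3.8 -0.1 0 0 3.5'; python3 t.py
python3 -m inch '0 0 0.05 0 0 0 4.0; 0 0 0.05 0 0 0 4.4; 0 0 0.05 0 0 0 4.6; 0 0 0.05 0 0 0 4.6; 0 0 -1 0 0 0 4.6; 0 0 -3 0 0 0 4.6; 0 0 -6 0 0 0 4.6; 0 0 -10 0 0 0 4.6'
python3 - <<'E'
from h import *
c=ctrl.capture("wrist");cv2.imwrite("pics/y4.png",c["pixels"][:,:,::-1])
E
python3 t.py 393.6 -201.6 130 84.6
```

```text
time_s: 16.45
eef_pos: [0.6052, -0.2077, 0.1899]
tcp_rot: [1.811, -2.566, 0.001]
ft_force: [0.7, 0.2, -1.1]
opening: 0.0397
t 16.45 grasp mm [ 605.2 -207.8   30.9] yaw -109.6 tilt 0.05 F [ 0.7  0.2 -1.1] open 39.7 j [ 0.56  0.75 -0.38  1.7   0.37  0.77 -1.91]
time_s: 17.25
eef_pos: [0.6044, -0.2075, 0.29]
tcp_rot: [1.81, -2.565, -0.003]
ft_force: [0.5, 0.4, 0.5]
opening: 0.046
t 17.3 grasp mm [ 608.8 -208.4  139.5] yaw -109.6 tilt 0.52 F [ 2.2 -0.6  4.7] open 45.9 j [ 0.6   0.6  -0.44  1.66  0.31  0.94 -1.86]
ROW [ 6.58 20.37  0.77] [ -0.5  -0.1 -14.2] yaw -95.4 dist 21.4
```

View pics/y4.png

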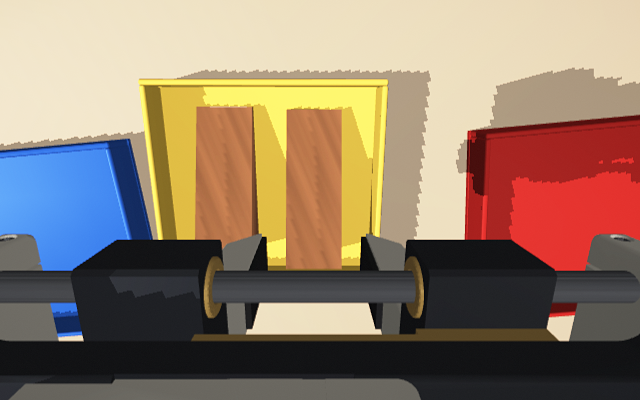

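Both wedges lie side by side in the yellow tray (columns 195–253 and 287–342). Next is dowels b.

```bash
python3 -m inch '1.5 4 0 -0.2 0 -3 6; 3 8 0.3 -0.4 0 -6 8; 4.4 12 0.5 -0.5 0 -9 8; 5.6 16 0.8 -0.5 0 -12 8; 6.6 20.4 1.5 -0.5 0 -14.2 8; 6.6 20.4 1.5 -0.5 0 -14.2 8; 6.6 20.4 1.5 -0.5 0 -14.2 8; 6.6 20.4 1.5 -0.5 0 -14.2 8'; python3 wr.py db 393 -201 55 8; python3 t.py 393.6 -201.6 22.5 84.6
```

```text
time_s: 18.1
eef_pos: [0.3949, -0.2022, 0.2827]
tcp_rot: [2.115, -2.323, 0.007]
ft_force: [0.4, -0.3, -0.2]
opening: 0.0801
t 18.1 grasp mm [ 395.3 -202.7  123.7] yaw -95.4 tilt 0.25 F [ 0.4 -0.3 -0.2] open 80.1 j [ 0.88  0.33 -0.54  2.15  0.26  0.72 -1.49]
db 4908 (array([ 392.6, -202. ]), 75.4, 36.4, -5.6) z [0.0165 0.0216 0.0236]
t 18.15 grasp mm [ 395.5 -202.5  123.6] yaw -95.3 tilt 0.23 F [ 0.5  0.9 -0.7] open 80.1 j [ 0.88  0.33 -0.54  2.15  0.26  0.72 -1.49]
ROW [-0.06  0.18 10.11] [-0.2 -0.1  0.1] yaw -95.4 dist 10.1
```

View pics/db.png

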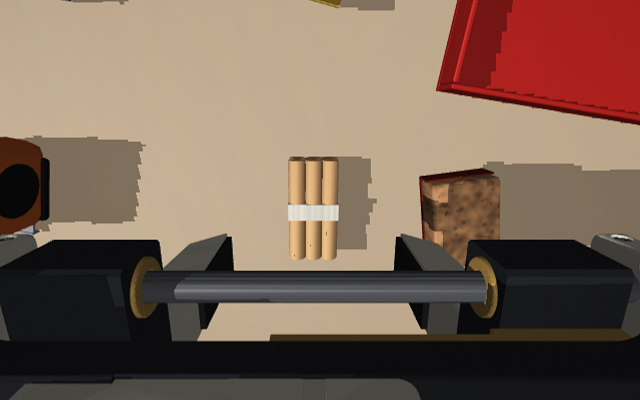

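```bash
python3 -m inch '-0.05 0.27 2.5 -0.2 0 0 7; -0.05 0.27 5 -0.2 0 0 6.5; -0.05 0.27 7.5 -0.2 0 0 6.5; -0.05 0.27 9 -0.2 0 0 6.5; -0.05 0.27 10.1 -0.2 0 0 6.5; -0.05 0.27 10.1 -0.2 0 0 6.5; -0.05 0.27 10.1 -0.2 0 0 5; -0.05 0.27 10.1 -0.2 0 0 3' 20;  python3 t.py; python3 -m inch '0 0 0 0 0 0 3; 0 0 0 0 0 0 3; 0 0 0 0 0 0 3; 0 0 0 0 0 0 3; 0 0 -2 0 0 0 3; 0 0 -5 0 0 0 3; 0 0 -9 0 0 0 3; 0 0 -11 0 0 0 3'; python3 t.py 634 -26 135 -104.3
```

```text
time_s: 18.95
eef_pos: [0.3935, -0.2018, 0.1824]
tcp_rot: [2.115, -2.321, 0.005]
ft_force: [0.3, -0.4, -0.2]
opening: 0.0532
t 18.95 grasp mm [ 393.6 -202.3   23.4] yaw -95.3 tilt 0.2 F [ 0.3 -0.4 -0.2] open 53.2 j [ 0.76  0.53 -0.41  2.19  0.44  0.5  -1.65]
time_s: 19.75
eef_pos: [0.394, -0.2015, 0.2948]
tcp_rot: [2.115, -2.322, 0.009]
ft_force: [1.4, -0.4, -1.0]
opening: 0.0358
t 19.75 grasp mm [ 394.5 -202.2  135.8] yaw -95.3 tilt 0.33 F [ 1.4 -0.4 -1. ] open 35.8 j [ 0.91  0.31 -0.56  2.15  0.25  0.74 -1.48]
ROW [-19.7  -22.27   0.08] [-0.2 -0.2  9. ] yaw -104.3 dist 29.7
```

```bash
python3 -m inch '-2.8 -3.2 0 0 0 1.5 3; -5.6 -6.4 0 0 0 3 3; -8.4 -9.6 0 0 0 4.5 3; -11.2 -12.8 0 0 0 6 3; -14 -16 0 0 0 7.5 3; -16.8 -19.2 0 0 0 9 3; -19.8 -22.3 0 -0.2 0 9 3; -19.8 -22.3 2.5 -0.2 0 9 3'
cat > tr.py <<'E'
import sys
from h import *
import t
n,cx,cy,a=sys.argv[1],*map(float,sys.argv[2:5])
s,r=t.info();a=np.radians(a)
ux=np.array([np.cos(a),np.sin(a)]);uy=np.array([-ux[1],ux[0]])
c=ctrl.capture("wrist");im=c["pixels"][:,:,::-1].copy()
for sx in(-1,1):
  for sy in (-1,1):
    p=np.array([cx,cy])/1000+ux*.075*sx+uy*.0825*sy
    u,v=proj(c,[*p,.03]);cv2.circle(im,(int(u),int(v)),4,(255,0,255),1)
cv2.imwrite(f"pics/{n}.png",im)
E
python3 tr.py b1 642.6 8.9 -14.3;  python3 t.py 634.2 -24 60 -104.3
```

```text
time_s: 20.55
eef_pos: [0.6397, -0.0187, 0.2733]
tcp_rot: [-1.929, 2.468, -0.01]
ft_force: [0.7, 1.1, 1.2]
opening: 0.0355
t 20.55 grasp mm [641.4 -18.6 114.4] yaw -104.0 tilt 0.64 F [0.7 1.1 1.2] open 35.5 j [ 0.35  0.65 -0.5   1.68  0.38  0.9  -2.12]
t 20.6 grasp mm [635.1 -21.8 107.5] yaw -104.1 tilt 0.1 F [-2.  -1.2 -3.9] open 35.8 j [ 0.35  0.65 -0.5   1.69  0.38  0.9  -2.12]
ROW [0.25 0.04 4.75] [ 0.  -0.1  0.2] yaw -104.3 dist 4.8
```

View pics/b1.png

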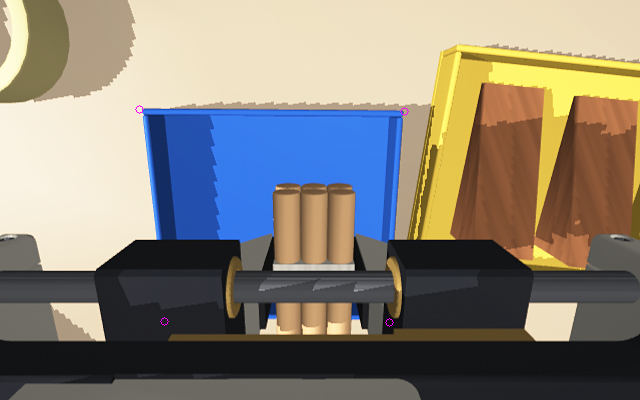

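```bash
python3 -m inch '0.25 0.05 2 0 0 0.2 3; 0.25 0.05 4 0 0 0.2 3; 0.25 0.05 5.5 0 0 0.2 3; 0.25 0.05 6.5 0 0 0.2 3; 0.25 0.05 7.2 0 0 0.2 3; 0.25 0.05 7.6 0 0 0.2 3; 0.25 0.05 7.9 0 0 0.2 3; 0.25 0.05 7.9 0 0 0.2 3'; python3 t.py 634.2 -24 27.7 -104.3
```

```text
time_s: 21.4
eef_pos: [0.6342, -0.024, 0.1877]
tcp_rot: [1.927, -2.479, 0.001]
ft_force: [1.0, 1.0, -1.2]
opening: 0.0358
t 21.4 grasp mm [634.  -24.2  28.7] yaw -104.3 tilt 0.1 F [ 1.   1.  -1.2] open 35.8 j [ 0.32  0.76 -0.45  1.72  0.44  0.77 -2.16]
ROW [ 0.   -0.01  0.1 ] [ 0.  -0.1  0. ] yaw -104.3 dist 0.1
```

```bash
python3 -m inch '0 0 0.1 0 0 0 3.4; 0 0 0.1 0 0 0 3.9; 0 0 0.1 0 0 0 4.4; 0 0 0.1 0 0 0 4.4; 0 0 -1 0 0 0 4.4; 0 0 -3 0 0 0 4.4; 0 0 -7 0 0 0 4.4; 0 0 -12 0 0 0 4.4'
python3 - <<'E'
from h import *
c=ctrl.capture("wrist");cv2.imwrite("pics/b2.png",c["pixels"][:,:,::-1])
E
python3 t.py 472.3 133.3 140 68.2 x
```

```text
time_s: 22.2
eef_pos: [0.6333, -0.0239, 0.3078]
tcp_rot: [1.926, -2.476, -0.003]
ft_force: [0.9, 0.4, -0.1]
opening: 0.044
t 22.25 grasp mm [638.6 -23.3 159.3] yaw -104.2 tilt 0.6 F [2.6 0.8 4.8] open 43.9 j [ 0.37  0.59 -0.53  1.66  0.35  0.98 -2.09]
ROW [-11.1   19.82   1.73] [-1.000e-01 -9.000e-01 -1.724e+02] yaw 68.2 dist 22.8
```

View pics/b2.png

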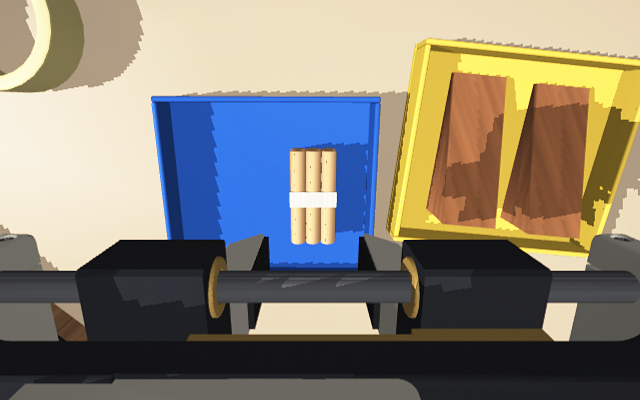

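```bash
python3 -m inch '-2 3.5 0 0 0 -8 6; -4 7 0 0 0 -16 7; -6 10.5 0 0 0 -24 7; -8 14 0 0 0 -32 7; -10 17.5 0 0 0 -40 7; -11.1 19.8 0 0 0 -48 7; -11.1 19.8 0 0 0 -56 7; -11.1 19.8 0 0 0 -64 7'; python3 -m inch '0 0 0 0 0 -8 7; 0 0 0 0 0 -16 7; 0 0 0 0 0 -24 7; 0 0 0 0 0 -32 7; 0 0 0 0 0 -40 7; 0 0 0 0 0 -48 7; 0 0 0 0 0 -56 7; 0 0 0 0 0 -64 7'; python3 t.py 472.3 133.3 130 68.2 x
```

```text
time_s: 23.05
eef_pos: [0.4716, 0.1343, 0.3173]
tcp_rot: [-2.953, 1.068, -0.019]
ft_force: [0.5, -0.9, -0.3]
opening: 0.0698
time_s: 23.85
eef_pos: [0.4718, 0.1343, 0.318]
tcp_rot: [3.064, 0.667, 0.02]
ft_force: [-0.6, 0.2, -0.4]
opening: 0.0698
t 23.85 grasp mm [473.9 133.8 159. ] yaw 24.6 tilt 0.79 F [-0.6  0.2 -0.4] open 69.8 j [ 0.57  0.56 -1.13  2.01  0.63  0.96 -0.46]
ROW [-0.03  0.08  2.9 ] [  0.7  -0.4 -43.6] yaw 68.2 dist 2.9
```

```bash
python3 -m inch '0 0.05 0 0 0 -8 7; 0 0.05 0 0 0 -16 7; 0 0.05 0 0 0 -24 7; 0 0.05 1 0 0 -32 7; 0 0.05 2 0 0 -40 7; 0 0.05 2.9 0.7 -0.4 -43.6 7; 0 0.05 2.9 0.7 -0.4 -43.6 7; 0 0.05 2.9 0.7 -0.4 -43.6 7'; python3 wr.py da 472.3 133.3 55 8; python3 t.py 472.3 133.3 23 68.2 x
```

```text
time_s: 24.65
eef_pos: [0.4726, 0.1338, 0.2895]
tcp_rot: [2.603, 1.757, 0.001]
ft_force: [0.8, 1.6, -0.0]
opening: 0.0697
t 24.65 grasp mm [472.7 133.8 130.5] yaw 68.0 tilt 0.04 F [ 0.8  1.6 -0. ] open 69.7 j [ 0.62  0.72 -1.24  2.02  0.82  1.02  0.15]
da 4746 (array([472.4, 133.1]), 75.2, 36.3, -21.7) z [0.0162 0.0216 0.0236]
t 24.7 grasp mm [472.8 133.9 130.7] yaw 68.1 tilt 0.08 F [-0.1  0.  -0. ] open 70.2 j [ 0.61  0.72 -1.24  2.02  0.82  1.02  0.15]
ROW [-0.07 -0.02 10.77] [ 0.1 -0.  -0.1] yaw 68.2 dist 10.8
```

View pics/da.png

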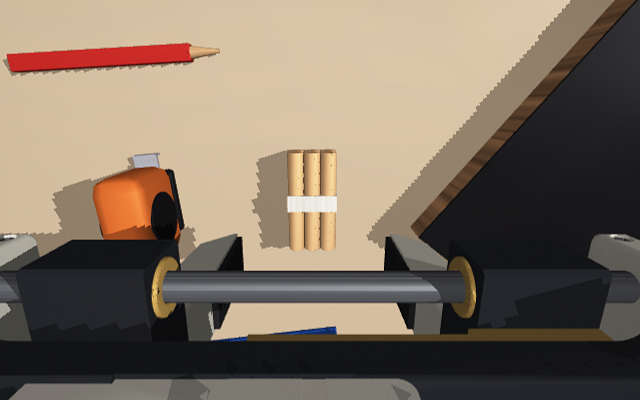

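```bash
python3 -m inch '-0.1 0 2.5 0.1 0 0 6.5; -0.1 0 5 0.1 0 0 6.5; -0.1 0 7.5 0.1 0 0 6.5; -0.1 0 9.3 0.1 0 0 6.5; -0.1 0 10.2 0.1 0 0 6.5; -0.1 0 10.75 0.1 0 0 6.5; -0.1 0 10.75 0.1 0 0 6; -0.1 0 10.75 0.1 0 0 5' 20;  python3 t.py
```

```text
time_s: 25.5
eef_pos: [0.4728, 0.1332, 0.183]
tcp_rot: [-2.604, -1.758, -0.002]
ft_force: [-0.1, 0.1, 0.3]
opening: 0.0559
t 25.5 grasp mm [473.  133.3  24. ] yaw 68.0 tilt 0.07 F [-0.1  0.1  0.3] open 55.9 j [ 0.48  0.85 -1.04  2.07  1.02  0.87  0.01]
```

```bash
python3 -m inch '0 0 0 0 0 0 4; 0 0 0 0 0 0 3; 0 0 0 0 0 0 3; 0 0 0 0 0 0 3; 0 0 0 0 0 0 3; 0 0 -2 0 0 0 3; 0 0 -6 0 0 0 3; 0 0 -10 0 0 0 3'; python3 t.py 651 41.8 125 75.7
```

```text
time_s: 26.3
eef_pos: [0.4721, 0.133, 0.2835]
tcp_rot: [-2.602, -1.758, 0.001]
ft_force: [1.1, -0.2, -0.2]
opening: 0.0357
t 26.3 grasp mm [471.9 133.2 124.5] yaw 68.1 tilt 0.09 F [ 1.1 -0.2 -0.2] open 35.7 j [ 0.61  0.72 -1.23  2.03  0.82  1.01  0.15]
ROW [-1.79 20.   -0.08] [-0.1 -0.  -7.6] yaw 75.7 dist 20.1
```

```bash
python3 -m inch '-0.4 4 0 0 0 -1.5 3; -0.8 8 0 0 0 -3 3; -1.2 12 0 0 0 -4.5 3; -1.6 16 0 0 0 -6 3; -1.8 20 0 0 0 -7.6 3; -1.8 20 0 0 0 -7.6 3; -1.8 20 2 0 0 -7.6 3; -1.8 20 2 0 0 -7.6 3'; python3 tr.py b3 642.6 8.9 -14.3;  python3 t.py 651 41.8 28.6 75.7
```

```text
time_s: 27.1
eef_pos: [0.6487, 0.042, 0.2596]
tcp_rot: [-2.476, -1.926, 0.008]
ft_force: [-1.1, -1.0, -1.6]
opening: 0.0355
t 27.1 grasp mm [647.6  42.  100.6] yaw 75.8 tilt 0.4 F [-1.1 -1.  -1.6] open 35.5 j [ 0.6   0.95 -1.12  1.64  0.92  1.17  0.57]
t 27.15 grasp mm [648.   42.4 101.8] yaw 75.8 tilt 0.34 F [-0.9 -0.4 -1. ] open 35.6 j [ 0.6   0.95 -1.12  1.64  0.92  1.17  0.57]
ROW [0.   0.26 7.32] [-0.3  0.1  0.1] yaw 75.7 dist 7.3
```

View pics/b3.png

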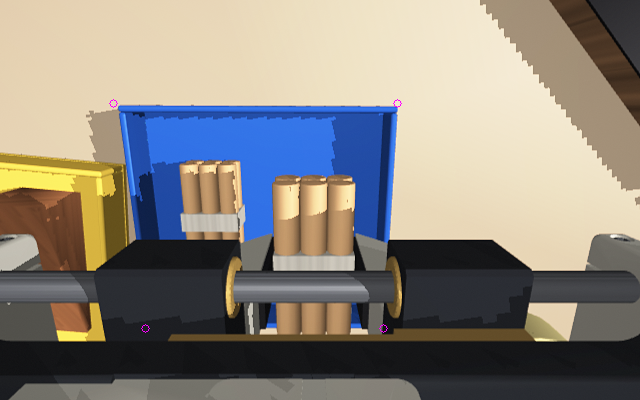

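```bash
python3 -m inch '-0.1 0.25 2 -0.3 0 0 3; -0.1 0.25 4 -0.3 0 0 3; -0.1 0.25 5.5 -0.3 0 0 3; -0.1 0.25 6.3 -0.3 0 0 3; -0.1 0.25 6.9 -0.3 0 0 3; -0.1 0.25 7.3 -0.3 0 0 3; -0.1 0.25 7.3 -0.3 0 0 3; -0.1 0.25 7.3 -0.3 0 0 3'; python3 t.py 650.8 40.8 28.2 75.7
```

```text
time_s: 27.95
eef_pos: [0.651, 0.0409, 0.1882]
tcp_rot: [2.478, 1.93, -0.0]
ft_force: [0.2, -0.2, -0.5]
opening: 0.0357
t 27.95 grasp mm [651.   40.8  29.2] yaw 75.8 tilt 0.03 F [ 0.2 -0.2 -0.5] open 35.7 j [ 0.57  1.03 -1.04  1.65  1.    1.08  0.53]
ROW [-0.01 -0.02  0.1 ] [0.  0.  0.1] yaw 75.7 dist 0.1
```

```bash
python3 -m inch '0 0 0.1 0 0 0 3.4; 0 0 0.1 0 0 0 3.9; 0 0 0.1 0 0 0 4.4; 0 0 0.1 0 0 0 4.4; 0 0 -1 0 0 0 4.4; 0 0 -3 0 0 0 4.4; 0 0 -7 0 0 0 4.4; 0 0 -12 0 0 0 4.4'
python3 - <<'E'
from h import *
c=ctrl.capture("wrist");cv2.imwrite("pics/b4.png",c["pixels"][:,:,::-1])
E
python3 t.py 368.3 -311.2 140 92.8
```

```text
time_s: 28.75
eef_pos: [0.6503, 0.0409, 0.3095]
tcp_rot: [-2.478, -1.93, 0.003]
ft_force: [0.9, -0.5, 0.6]
opening: 0.0441
t 28.8 grasp mm [654.6  43.3 161.1] yaw 75.9 tilt 0.62 F [3.2 2.5 6. ] open 43.7 j [ 0.62  0.89 -1.17  1.6   0.86  1.24  0.61]
ROW [-41.31 -18.95   1.73] [  0.6  -0.2 -16.9] yaw 92.8 dist 45.5
```

View pics/b4.png

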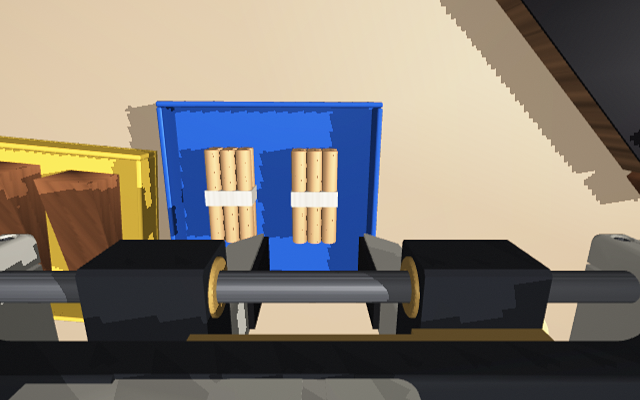

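```bash
python3 -m inch '-4 -1.9 0 0 0 -1.5 7; -8 -3.8 0 0 0 -3 9; -12 -5.6 0 0 0 -4.5 9; -16 -7.4 0 0 0 -6 9; -20 -9.2 0 0 0 -8 9; -24 -11 0 0 0 -10 9; -28 -12.9 0 0 0 -11.5 9; -32 -14.7 0 0 0 -13 9'; python3 t.py 368.3 -311.2 135 92.8
```

```text
time_s: 29.6
eef_pos: [0.4311, -0.2324, 0.3186]
tcp_rot: [2.236, 2.195, 0.013]
ft_force: [0.4, -0.6, 0.1]
opening: 0.0898
t 29.6 grasp mm [ 433.  -232.4  159.7] yaw 88.9 tilt 0.68 F [ 0.4 -0.6  0.1] open 89.8 j [ 1.47  0.79 -1.41  2.01  0.87  1.14  1.23]
ROW [-8.   -6.16  2.39] [ 0.7  0.  -3.9] yaw 92.8 dist 10.4
```

```bash
python3 -m inch '-1.6 -1.2 0.4 0.1 0 -1 9; -3.2 -2.4 0.8 0.2 0 -2 9; -4.8 -3.6 1.2 0.4 0 -3 9; -6.4 -4.8 1.6 0.6 0 -3.9 9; -8 -6.1 2 0.7 0 -3.9 9; -8 -6.1 2.4 0.7 0 -3.9 9; -8 -6.1 2.4 0.7 0 -3.9 9; -8 -6.1 2.4 0.7 0 -3.9 9'; python3 wr.py sd 368 -311 60 10; python3 t.py 368.3 -311.2 25 92.8
```

```text
time_s: 30.4
eef_pos: [0.3696, -0.3104, 0.2948]
tcp_rot: [2.163, 2.277, -0.0]
ft_force: [-0.1, 1.3, -0.6]
opening: 0.0899
t 30.4 grasp mm [ 369.8 -310.6  135.8] yaw 92.9 tilt 0.07 F [-0.1  1.3 -0.6] open 89.9 j [ 1.67  0.84 -1.4   2.04  0.94  1.14  1.46]
sd 6982 (array([ 366.6, -311. ]), 80.9, 48.1, 2.3) z [0.0176 0.0283 0.0298]
t 30.45 grasp mm [ 369.8 -310.5  135.7] yaw 93.0 tilt 0.07 F [ 0.9 -0.3  0.1] open 89.9 j [ 1.66  0.84 -1.4   2.04  0.94  1.14  1.46]
ROW [-0.07 -0.15 11.07] [0.  0.1 0.2] yaw 92.8 dist 11.1
```

View pics/sd.png

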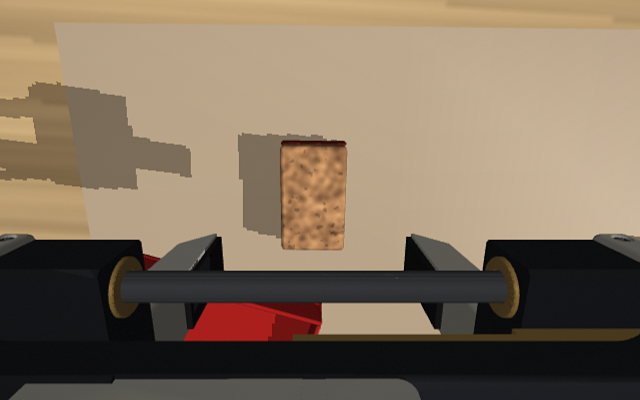

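```bash
python3 -m inch '-0.05 -0.1 2.5 0 0.1 0.3 8; -0.05 -0.1 5 0 0.1 0.3 8; -0.05 -0.1 7.5 0 0.1 0.3 8; -0.05 -0.1 9.3 0 0.1 0.3 8; -0.05 -0.1 10.5 0 0.1 0.3 8; -0.05 -0.1 11.1 0 0.1 0.3 8; -0.05 -0.1 11.1 0 0.1 0.3 7; -0.05 -0.1 11.1 0 0.1 0.3 5' 20;  python3 t.py;python3 -m inch '0 0 0 0 0 0 4; 0 0 0 0 0 0 4; 0 0 0 0 0 0 4; 0 0 0 0 0 0 4; 0 0 0 0 0 0 4; 0 0 -2 0 0 0 4; 0 0 -6 0 0 0 4; 0 0 -10 0 0 0 4'; python3 t.py 521.3 -396 125 75.7
```

```text
time_s: 31.25
eef_pos: [0.3693, -0.311, 0.1844]
tcp_rot: [2.168, 2.272, 0.002]
ft_force: [-0.3, 0.5, 0.7]
opening: 0.0685
t 31.25 grasp mm [ 369.6 -310.9   25.4] yaw 92.7 tilt 0.09 F [-0.3  0.5  0.7] open 68.5 j [ 1.55  0.96 -1.19  2.08  1.14  0.99  1.33]
time_s: 32.05
eef_pos: [0.3688, -0.3106, 0.2849]
tcp_rot: [-2.167, -2.272, -0.003]
ft_force: [1.0, -1.4, -0.2]
opening: 0.0479
t 32.05 grasp mm [ 368.8 -310.3  125.9] yaw 92.7 tilt 0.12 F [ 1.  -1.4 -0.2] open 47.9 j [ 1.66  0.84 -1.38  2.05  0.95  1.12  1.45]
ROW [-9.25 14.83  0.08] [-0.  -0.1 17. ] yaw 75.7 dist 17.5
```

```bash
python3 -m inch '-2.3 3.7 0 0 0 4 4; -4.6 7.4 0 0 0 8 4; -6.9 11.1 0 0 0 12 4; -9.2 14.8 0 0 0 17 4; -9.2 14.8 0 0 0 17 4; -9.2 14.8 1 0 0 17 4; -9.2 14.8 2 0 0 17 4; -9.2 14.8 2 0 0 17 4'; python3 tr.py r1 521.3 -396 -14.3;  python3 t.py 521.3 -396 29.7 75.7
```

```text
time_s: 32.85
eef_pos: [0.5189, -0.395, 0.262]
tcp_rot: [-2.475, -1.925, 0.001]
ft_force: [-0.2, 0.0, -1.3]
opening: 0.0476
t 32.85 grasp mm [ 518.3 -394.3  103. ] yaw 75.8 tilt 0.33 F [-0.2  0.  -1.3] open 47.6 j [ 1.33  0.98 -1.17  1.63  0.96  1.21  1.27]
t 32.9 grasp mm [ 518.8 -394.6  104. ] yaw 75.7 tilt 0.26 F [-0.1 -0.1 -1.1] open 47.5 j [ 1.33  0.98 -1.17  1.63  0.96  1.21  1.27]
ROW [-0.05  0.24  7.43] [-0.2 -0.2  0. ] yaw 75.7 dist 7.4
```

View pics/r1.png

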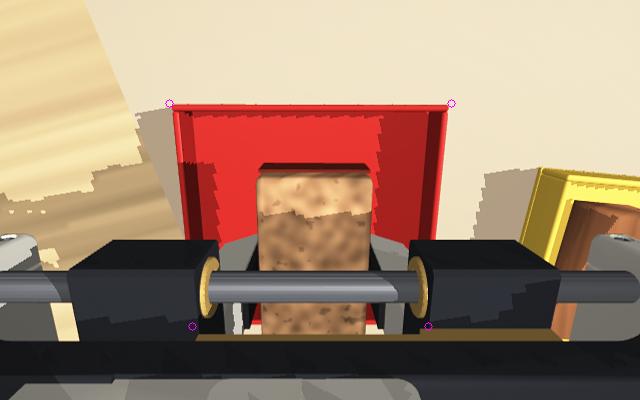

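```bash
python3 -m inch '0 0.2 2 -0.2 -0.2 0 4; 0 0.2 4 -0.2 -0.2 0 4; 0 0.2 5.5 -0.2 -0.2 0 4; 0 0.2 6.3 -0.2 -0.2 0 4; 0 0.2 6.9 -0.2 -0.2 0 4; 0 0.2 7.3 -0.2 -0.2 0 4; 0 0.2 7.3 -0.2 -0.2 0 4; 0 0.2 7.3 -0.2 -0.2 0 4'; python3 t.py; python3 -m inch '0 0 0.08 0 0 0 4.8; 0 0 0.08 0 0 0 5.3; 0 0 0.08 0 0 0 6; 0 0 0.08 0 0 0 6; 0 0 -1 0 0 0 6; 0 0 -3 0 0 0 6; 0 0 -7 0 0 0 6; 0 0 -12 0 0 0 6'; python3 -m inch '0 0 -2 0 0 0 6; 0 5 -5 0 0 0 6; -5 5 -5 0 0 0 6; -10 5 -5 0 0 0 6; -15 5 -5 0 0 0 6; -18 5 -5 0 0 0 6; -18 5 -5 0 0 0 6; -18 5 -5 0 0 0 6'
```

```text
time_s: 33.7
eef_pos: [0.5214, -0.3954, 0.1906]
tcp_rot: [2.479, 1.928, -0.001]
ft_force: [1.2, -0.1, -0.5]
opening: 0.0478
t 33.7 grasp mm [ 521.4 -395.6   31.6] yaw 75.7 tilt 0.07 F [ 1.2 -0.1 -0.5] open 47.8 j [ 1.3   1.06 -1.09  1.65  1.04  1.12  1.22]
time_s: 34.5
eef_pos: [0.5208, -0.395, 0.3119]
tcp_rot: [-2.479, -1.928, 0.001]
ft_force: [0.9, -1.2, -0.3]
opening: 0.0602
time_s: 35.3
eef_pos: [0.5245, -0.5823, 0.3627]
tcp_rot: [-2.481, -1.926, -0.001]
ft_force: [0.1, 0.8, -0.6]
opening: 0.0598
```

Run:
```python
from h import *
import t
t.info()
c=ctrl.capture("top");cv2.imwrite("pics/topF.png",c["pixels"][:,:,::-1]);W=cloud(c)
cv2.imwrite("pics/topFz.png",cv2.resize(c["pixels"][80:250,120:510,::-1],None,fx=2,fy=2,interpolation=cv2.INTER_CUBIC))
d=ctrl.capture("scene");cv2.imwrite("pics/sceneF.png",cv2.resize(d["pixels"][110:360,100:530,::-1],None,fx=1.8,fy=1.8,interpolation=cv2.INTER_CUBIC))
p=W[180:220,305:333].reshape(-1,3);p=p[p[:,2]>.012];print("measure",rect(p))
V=cv2.cvtColor(c["pixels"],cv2.COLOR_RGB2HSV)[...,2]
m=np.zeros(V.shape,bool);m[100:205,135:250]=1;m&=(V<60)&(W[...,2]<.08)&(W[...,2]>.01)
q=W[m];A=np.c_[q[:,:2],np.ones(len(q))]; g=np.linalg.lstsq(A,q[:,2],rcond=None)[0]; print("slope",np.hypot(*g[:2]),np.median(q[:,2]))
for n,(cx,cy),a,cc in [("yellow",(628.5,-179.9),-19.6,(31,-34)),("blue",(642.6,8.9),-14.3,(33,-34)),("red",(521.3,-396),-14.3,(0,))]:
    a=np.radians(a);ux=np.array([np.cos(a),np.sin(a)]);uy=np.array([-ux[1],ux[0]])
    r=W.reshape(-1,3);x=(r[:,:2]-np.array([cx,cy])/1000)@ux*1000;y=(r[:,:2]-np.array([cx,cy])/1000)@uy*1000
    for o in cc:
        k=(abs(x)<66)&(abs(y-o)<30)&(abs(y)<70)&(r[:,2]>.0085)
        print(n,o,k.sum(),"x",np.percentile(x[k],[1,99]).round(),"y",np.percentile(y[k],[1,99]).round(),"z mm",(np.percentile(r[k,2],[2,50,98])*1000).round(1))
```

```text
t 35.3 grasp mm [ 524.5 -582.1  203.7] yaw 75.7 tilt 0.06 F [ 0.1  0.8 -0.6] open 59.8 j [ 1.34  1.03 -1.17  1.16  0.92  1.47  1.65]
measure (array([433.2,  16. ]), 65.3, 36.4, -16.6)
slope 0.00680983617634502 0.027705925564407145
yellow 31 529 x [-53.  55.] y [12. 52.] z mm [ 9.8 26.3 42.7]
yellow -34 541 x [-55.  53.] y [-53. -13.] z mm [10.1 25.6 42.5]
blue 33 346 x [-38.  37.] y [16. 52.] z mm [11.2 25.5 29.8]
blue -34 336 x [-38.  36.] y [-51. -15.] z mm [18.1 25.3 29.6]
red 0 565 x [-42.  38.] y [-23.  25.] z mm [11.1 32.3 36.6]
```

View pics/topFz.png

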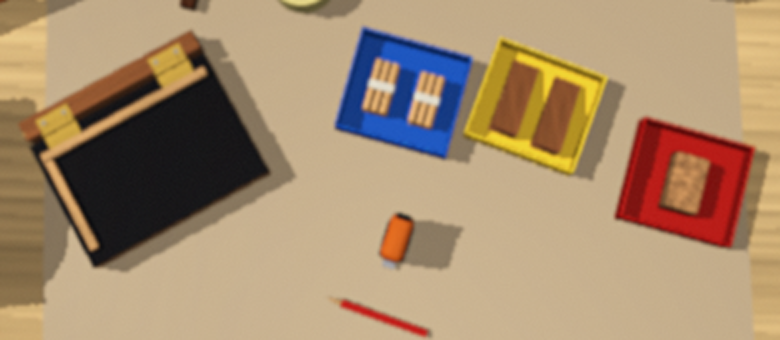

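View pics/sceneF.png

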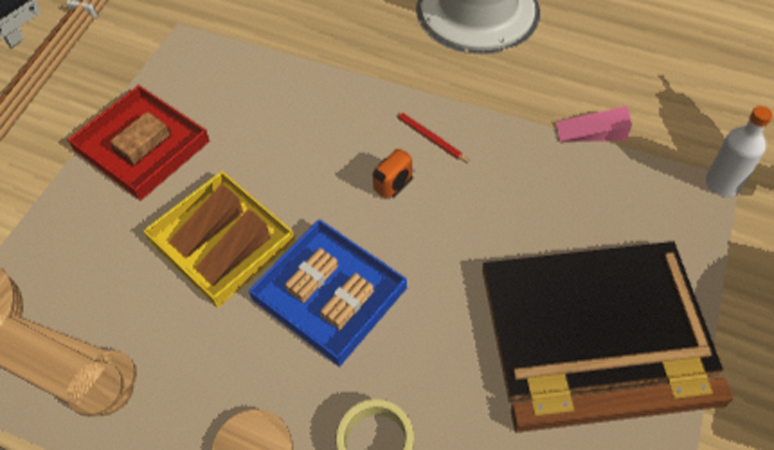

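Run:
```python
from h import *
c=ctrl.capture("top");W=cloud(c)
V=cv2.cvtColor(c["pixels"],cv2.COLOR_RGB2HSV)[...,2]
def fit(q):
    for _ in range(4):
        A=np.c_[q[:,:2]-[.544,.369],np.ones(len(q))]; g=np.linalg.lstsq(A,q[:,2],rcond=None)[0]; q=q[abs(q[:,2]-A@g)<.006]
    return g.round(4),len(q)
m=np.zeros(V.shape,bool);m[100:205,135:250]=1
print("board",fit(W[m&(V<60)&(abs(W[...,2]-.028)<.015)]))
m[:]=0;m[60:260,148:300]=1
print("bench",fit(W[m&(abs(W[...,2])<.008)]))
```

```text
board (array([0.0005, 0.0004, 0.0278]), 5405)
bench (array([-0.0003, -0.0008, -0.0007]), 21723)
```

Once the outliers are dropped, the board fits flat: slope about 0.0006, top face about 28.5 mm above the bench reading (29 expected). All the other checks look right too, so I'm handing the job in.

```bash
python3 -c "
from rig import ctrl
print(ctrl.close_job(), ctrl.observe()['time_s'])"
```

```text
the job is handed in; nothing more can be done
the job is handed in; nothing more can be done
```

The job is done and handed in after about 36 s of the 128 s allowed. I drew the wedge straight out from under the board first and the board came down. Then I put both wedges in the yellow tray, both dowel bundles in the blue tray and the sanding block in the red tray.

**Last checks, before handing in:**
- **Pieces:** each lies flat on its tray's floor, right way up, with none on top of another and the heights as expected. The two wedges are about 25 mm apart, and so are the two dowel bundles in pictures taken before the hand-in; the depth data put that gap nearer 31 mm.
- **Board:** it lies flat. A first rough fit gave a slope of 0.007 rad. With outliers dropped it came to about 0.0006 rad, with the top face about 28.5 mm above the bench (29 expected).
- **Left alone:** the tape measure is where it was, to within 0.1 mm in the top camera. The pink look-alike was not touched.
- **Forces and gripper:** the wrist force readings, checked at the end of each move, stayed below about 8 N. The gripper was clear of everything at the end.

No check failed. The trained network missed one dowel bundle and sometimes mislabelled things, so I took positions from the depth images instead.

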